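# Read a culture bottle's base through the inspection mirror

### The arm

A 6-joint arm with a two-finger parallel gripper is mounted at the origin on the work surface. World frame = base frame: x ahead of the robot, y to its left, z up, the work surface at z = 0. Lengths are in m, angles in rad, forces in N, time in s.
With the tool pointing down it reaches from about 0.35 to 0.975 m from the base axis. Payload 4.9 kg.
Tool frame: the origin (TCP) lies midway between the tips of the shut fingers; the grasp point (between the pads) lies ctrl.grip_point_offset behind it (ctrl.grip_point_offset is the distance from the TCP to the grasp point, in m); x points along the fingers, y is the direction in which the jaws open and shut, and the axes are right-handed (so a half turn about x gives the same grasp; the last joint's range is limited). The gripper opens to 85 mm and grips with 20 to 120 N. Pads are 22 mm wide; open, the fingers measure 114 mm over their backs; the gripper's body (76 mm by 85 mm) begins 54 mm behind the grasp point. The pads swing forward as they close: fully open they stand 13 mm farther back than shut.
Start: joints at [1.051, 0.053, 1.613, -0, 1.476, -0.119], TCP at [0.244, 0.575, 0.231] pointing down, gripper open.
Joint ranges: [-3.01, 3.01], [-1.01, 2.22], [0.06, 2.58], [-1.02, 4.17], [0.09, 2.62], [-3.14, 3.14]. Speed limits (rad/s): [2.57, 2.57, 3.14, 3.14, 3.14, 3.14].

### API

Orientations are given as a rotation vector (axis times angle).
In Python, from station import ctrl gives the robot as it stands. The module is installed in compiled form; this text tells all that it offers.
- The arm moves only by the tool drive_tool, never from a script. Its argument "commands" is text: rows parted by semicolons, each of 5 numbers parted by spaces: the closure, from -1 (fully open) to 1 (shut), so that 0 is half open, then the shift along the tool's x, y, z in units of 40 mm (1.0 is 40 mm), then the turn about the tool's x in units of 5 degrees (1.0 is 5 degrees). A call has 1 to 8 rows; each row is the pose to reach, as a shift and turn from the pose commanded when the call began, along the tool's axes at that moment; what a row does not reach only later rows make up. A row lasts 1/12 s, in which the tool goes at most 41.7 mm and 7.16 degrees, less where a joint would pass 70% of its speed; a pose out of reach is approached as far as the arm can. A call with a gripper value outside its range is refused whole. The fingers move at their own pace and stop on an object; "newtons" is the grip in N (left out, the last holds). Time passes only in rows, so rows that repeat a pose let the fingers close. It gives the time, the measured TCP pose, the force and the opening at its end, in the units of the state.
- ctrl.get_obs(): the state, without advancing time (a new reading comes with each control period).
- ctrl.get_image(name): name is "scene" or "top"; returns (picture, depth): 384x512x3 uint8, blue, green, red; 384x512 float32, m along the optical axis (not along the pixel's ray), 0 where there is no reading.
- ctrl.camera_info(name): a dict with "K" (3x3 intrinsics, pixels), "T" (4x4, takes a point from camera to world coordinates). Camera axes: x right, y down, z forward; pixel columns grow to the right and rows downward; lengths in m; the calibration is good to about 2 mm. A picture is of the moment at which its call begins. camera_info takes no time and is no camera call.
- ctrl.finish_job(): hands the job in, once; it reports no verdict.
The state is a dict: "t": time; "q": joint angles; "dq": joint speeds; "effort": joint torques, N m; "tool_pos": TCP position; "tool_rot": TCP orientation; "contact_force": force on the tool from outside, world axes, zero at the start; "wrist_torque": the same for the moment, N m; "opening": finger opening in m.
Only numpy, scipy, OpenCV 4.12 (cv2) and the standard library are available. Lean on these libraries where they do the work, as an engineer would, in place of code of your own. Each camera call takes 0.05 s, during which the arm holds its last target.

### The job

Lay the upright blue-capped culture bottle on its side in the blue V cradle, without dropping it, cap pointing away from the mirror so that its green base disc faces the mirror, and let go of it. Then grip the orange thumb grip on top of the sprung mirror and turn it until the reader's red line of sight, reflected by the mirror, falls on the middle of the green disc; finish while still holding the mirror at that angle, because it springs back when released. Leave everything else on the bench where it is.

Things in the scene. Friction and masses are not known exactly. Their poses are not given: they have to be found in the camera images.
- bottle_center (a point): Middle of the blue-capped amber bottle, on its axis, 65 mm above its base. The bottle is 130 mm tall, 110 g more or less: straight body 36 mm in diameter from the base up to 95 mm, then shoulder, neck and a blue cap 24 mm in diameter at the top. z axis runs along the bottle from base to cap. It starts standing upright on the bench. A spare bottle of the same shape has an orange cap.
- bottle: The same blue-capped bottle; origin at the centre of its base, z axis from base to cap.
- sensor (a point): Centre of the bottle's base, where a green disc 28 mm in diameter is set (the marker to be seen in the mirror). Underneath while the bottle stands.
- seat (a point): Where the middle of the laid bottle (bottle_center) belongs: 85 mm above the bench, on the axis of a bottle resting in the cradle. y axis is the lying direction, horizontal: cap to +y, base disc to -y (towards the mirror). x is horizontal across the cradle, z up. The base then lies 65 mm from this point at -y; up to 20 mm more or less is fine.
- cradle: The fixed cradle: two blue V saddles on a grey foot plate 75 x 115 x 10 mm. Origin on the bench 85 mm under the seat point, same axes. Saddles are 12 mm thick in y, centred at y = -50 and +15 mm, 58 mm wide in x, tops 2 mm below the laid bottle's axis; the 53 mm gap between them and the space beside the bottle are free for fingers down to the foot plate.
- lens (a point): Centre of the reader's lens: black ring on the blue front of a small white box at the far end of the station's grey foot plate, 85 mm above the bench. It looks straight at the mirror's face centre, 165 mm away. The reader and foot plate are fixed to the bench; the top of the reader is 125 mm high.
- mirror_face (a point): Centre of the mirror's reflecting face (50 mm wide, 56 mm high), 85 mm above the bench, exactly on the vertical turning axis. x axis is the mirror's normal, pointing out of the reflecting face; z up.
- mirror (a joint): Turn of the mirror about its vertical axis, rad: 0 = at rest, facing the lens squarely (its normal points to the lens); grows anticlockwise seen from above, towards the cradle; stop at 1.5. A spring drives it back to 0 (0.018 N m at 0, plus 0.03 N m per rad).
- grip (a point): Centre of the orange thumb grip, an upright bar on the mirror's turning axis above the mirror that turns with it: 12 mm thick along its x, 40 mm long along its y, 38 mm high, from 122 to 160 mm above the bench (this point at 141 mm); below it is a 12 mm spindle and at 116 mm the mirror's frame, 56 mm wide. x is the mirror's normal, z up.
- sight (a point): The reader's line of sight after reflection, seen as a thin red line about 260 mm long from the mirror: origin at the mirror's face centre, x axis along the reflected line, horizontal; z up. By the law of reflection it turns twice as far as the mirror: at joint 0 it points at the lens, at joint value a it has turned 2a anticlockwise.
- spare_bottle: Bystander; leave it alone. Amber bottle of the same shape with an orange cap, 36 mm in diameter, 130 mm tall; origin at its base.
- dishes: Bystander; leave it alone. Stack of three clear round dishes, 90 mm in diameter, 43 mm high; origin at the centre of its underside.
- tip_box: Bystander; leave it alone. Blue box with clear lid, 87 x 122 mm, 67 mm high; origin at the centre of its underside.
- timer: Bystander; leave it alone. White square timer, 65 x 65 mm, 18 mm high; origin at the centre of its underside.
- jar: Bystander; leave it alone. Jar 60 mm in diameter, 85 mm high; origin at the centre of its underside.

How it is judged:
On the way, in this order (a step that is already met when the one before it is completed fails the run):
1. the blue-capped bottle lies in the cradle, base disc towards the mirror, let go and at rest (y of sensor in the frame of seat between -0.085 and -0.045 m and x of sensor in the frame of seat between -0.008 and 0.008 m and z of sensor in the frame of seat between -0.008 and 0.008 m and angle between the z axis of bottle_center and the y axis of seat, either way round below 0.1 rad and contact force between the fingers and bottle below 0.1 N and contact force between bottle and cradle above 0.3 N and linear speed of bottle below 0.03 m/s), for 0.2 s.
2. the gripper holds the mirror so that the reflected line of sight falls on the base disc (y of sensor in the frame of sight between -0.01 and 0.01 m and z of sensor in the frame of sight between -0.01 and 0.01 m and x of sensor in the frame of sight above 0.05 m and contact force between the fingers and mirror above 1 N and velocity of joint mirror between -0.05 and 0.05 rad/s), for 0.2 s.
At the end, for the whole second after the job is handed in: Bottle at rest in the cradle, let go, base 45-85 mm from the seat on the mirror side, within 8 mm and 0.1 rad of its axis; fingers press the thumb grip (over 1 N), mirror still (under 0.05 rad/s), reflected line within 10 mm of the disc centre; no bystander moved 20 mm (all of step 1 and all of step 2 and distance of each of spare_bottle, dishes, tip_box, timer, jar from where it was at the start of the episode below 0.02 m); the arm keeps its last pose, push and grip.
It fails at once if the bottle is dropped (falls freely, not held, faster than 0.7 m/s) (linear speed of bottle above 0.7 m/s and contact force between the fingers and bottle below 0.05 N).
It fails at once if a bystander is pushed 20 mm or more from its place or knocked over (distance of any of spare_bottle, dishes, tip_box, timer, jar from where it was at the start of the episode above 0.02 m or angle between any of spare_bottle, dishes, tip_box, timer, jar's own z axis and vertical above 0.5 rad).
It also fails if it takes over 58 s, if anything falls off the work surface, if the arm or the gripper's body presses on something with over 40 N, if the wrist force passes 120 N, or if a joint passes its speed limit or range.

## Working session

There is one attempt and no reset: what is moved stays moved. The work goes in short steps, Python scripts to look and compute and a tool call to move; the robot and the scene stay as the last step left them, time stands still between calls to the robot, and variables do not carry over. Pictures are saved under pics/ and viewed, and the job is handed in when it is done.

Besides the shell and the picture viewer there is one more tool, called as name(argument=value, ...), one argument or row to a line, values as JSON. drive_tool: Moves the arm, as the interface text tells. Its arguments: {"type":"object","properties":{"commands":{"type":"string"},"newtons":{"type":"number"}},"required":["commands"]}

```bash
mkdir -p pics; ls; python3 - <<'E'
from station import ctrl
import cv2,numpy as np
np.set_printoptions(precision=4,suppress=True)
print(ctrl.get_obs(),ctrl.grip_point_offset)
for n in("scene","top"):
    im,d=ctrl.get_image(n); cv2.imwrite(f"pics/{n}0.png",im); np.savez(f"pics/{n}0.npz",im=im,d=d)
    c=ctrl.camera_info(n); print(n,c["K"],c["T"])
E
```

```text
pics
{'t': 0.0, 'q': array([ 1.051 ,  0.0534,  1.6143, -0.    ,  1.476 , -0.119 ]), 'dq': array([ 0.0004,  0.0005,  0.0001,  0.0011, -0.0009, -0.0002]), 'effort': array([  0.0002, -39.3693, -37.0175,  -0.0002,   0.007 ,  -0.    ]), 'tool_pos': array([0.2435, 0.5749, 0.2301]), 'tool_rot': array([ 0.3129,  1.5485, -0.316 ]), 'contact_force': array([ 0.7511, -0.679 , -0.1059]), 'wrist_torque': array([ 0.0201,  0.0547, -0.0409]), 'opening': 0.08572218513160505} 0.0187
scene [[405.3671   0.     257.7433]
 [  0.     405.3671 189.2763]
 [  0.       0.       1.    ]] [[ 0.4666  0.4612 -0.7547  1.472 ]
 [ 0.8845 -0.2457  0.3966 -0.4716]
 [-0.0025 -0.8526 -0.5226  0.7027]
 [ 0.      0.      0.      1.    ]]
top [[395.9598   0.     256.6911]
 [  0.     395.9598 194.2252]
 [  0.       0.       1.    ]] [[ 0.0261 -0.9958  0.0875  0.4965]
 [-0.9993 -0.0284 -0.0253 -0.0199]
 [ 0.0277 -0.0868 -0.9958  1.3136]
 [ 0.      0.      0.      1.    ]]
```

View pics/scene0.png

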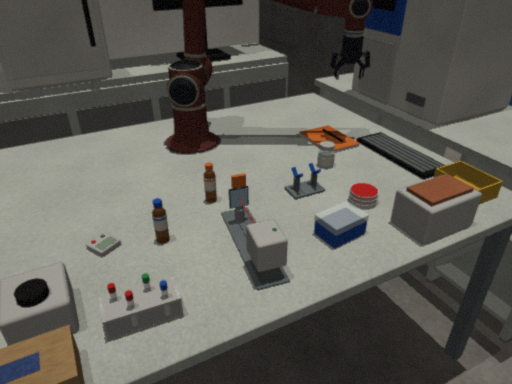

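View pics/top0.png

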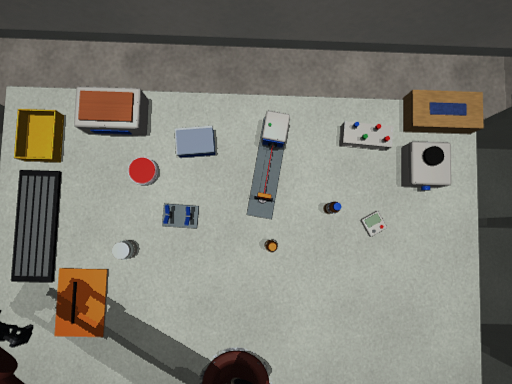

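```bash
cat > h.py <<'E'
import numpy as np,cv2
np.set_printoptions(precision=4,suppress=True)
from station import ctrl
def ray(n,u,v):
    c=ctrl.camera_info(n);K,T=c["K"],c["T"]
    d=T[:3,:3]@np.linalg.inv(K)@np.array([u,v,1.]);return T[:3,3],d
def onz(n,u,v,z):
    o,d=ray(n,u,v);return o+d*(z-o[2])/d[2]
def cloud(n,d):
    c=ctrl.camera_info(n);K,T=c["K"],c["T"]
    v,u=np.mgrid[:384,:512];P=np.stack([(u-K[0,2])/K[0,0]*d,(v-K[1,2])/K[1,1]*d,d],-1)
    return P@T[:3,:3].T+T[:3,3]
def proj(n,p):
    c=ctrl.camera_info(n);q=c["K"]@(c["T"][:3,:3].T@(np.asarray(p)-c["T"][:3,3]));return q[:2]/q[2]
def crop(im,u0,v0,u1,v1,s,name):
    cv2.imwrite(name,cv2.resize(im[v0:v1,u0:u1],None,fx=s,fy=s,interpolation=cv2.INTER_CUBIC))
E
python3 - <<'E'
from h import *
for n,bx in(("top",(150,95,350,265)),("scene",(140,150,400,290))):
    f=np.load(f"pics/{n}0.npz");im=f["im"]
    crop(im,*bx,4 if n=="top" else 3,f"pics/{n}c.png")
    hsv=cv2.cvtColor(im,cv2.COLOR_BGR2HSV)
    P=cloud(n,f["d"])
    for nm,lo,hi in(("blue",(105,150,50),(130,255,255)),("orange",(5,170,120),(20,255,255)),("red",(0,150,120),(4,255,255))):
        m=cv2.inRange(hsv,lo,hi);k,l,s,c=cv2.connectedComponentsWithStats(m)
        for i in range(1,k):
            if s[i,4]>8: 
                q=P[l==i]; print(n,nm,s[i],c[i],np.median(q,0),q[:,2].max())
E
```

```text
top blue [431 103  35  12 376] [447.8324 108.2952] [ 0.9008 -0.6592  0.0816] 1.3135829320565968
top blue [354 122   5   5  16] [356.3125 123.6875] [ 0.834  -0.3586  0.0992] 1.3135829320565968
top blue [ 90 129  39   3  52] [109.9423 130.3269] [0.7929 0.4111 0.0798] 0.08581654070418132
top blue [263 139  21   5  36] [273.3889 141.    ] [ 0.767  -0.0977  0.1179] 0.12300313119042139
top blue [422 186   8   4  32] [425.5 187.5] [ 0.6441 -0.5962  0.0572] 0.063168322994402
top blue [333 202   8   9  50] [336.74 206.  ] [ 0.5718 -0.2927  0.1291] 0.13584330780983112
top blue [165 205   5   9  33] [166.7273 208.8788] [0.5512 0.2276 0.075 ] 0.08319360068227888
top blue [186 207   4   8  32] [187.5 210.5] [0.5483 0.1629 0.0769] 1.3135829320565968
top blue [163 215   6   9  34] [165.6765 219.2353] [0.52   0.2295 0.0752] 0.08151965775374004
top blue [185 217   5   8  32] [186.875 220.5  ] [0.5173 0.1637 0.0733] 0.08259617960931043
top orange [  79   91   53   30 1411] [105.1729 105.4344] [0.8598 0.4194 0.1216] 1.3135829320565968
top orange [258 193  13   5  50] [264.   194.96] [ 0.5962 -0.0707  0
[... 1451 characters left out ...]
6372673633023
scene orange [335 137  24  13 137] [345.4745 143.0438] [0.332  0.5302 0.0138] 0.017434382093844403
scene orange [206 163   6   3  16] [208.5   164.125] [ 0.4484 -0.1002  0.131 ] 0.1319104113265781
scene orange [232 174  13   3  23] [238.4348 175.087 ] [ 0.5985 -0.0728  0.1603] 0.16321474173666428
scene orange [454 176  22  12  42] [464.2381 181.5   ] [0.7478 0.6994 0.0044] 0.007797895751156747
scene red [351 183  27  14 275] [363.8218 189.8327] [0.6774 0.3168 0.0431] 0.7027448480392403
scene red [108 283   6   5  23] [110.5217 285.2174] [ 0.7924 -0.4573  0.0995] 0.10130453611477941
scene red [125 291   7   5  26] [127.9615 292.9231] [ 0.8313 -0.4305  0.0999] 0.10184689997996188
```

```bash
ls pics
```

```text
scene0.npz
scene0.png
scenec.png
top0.npz
top0.png
topc.png
```

View pics/topc.png

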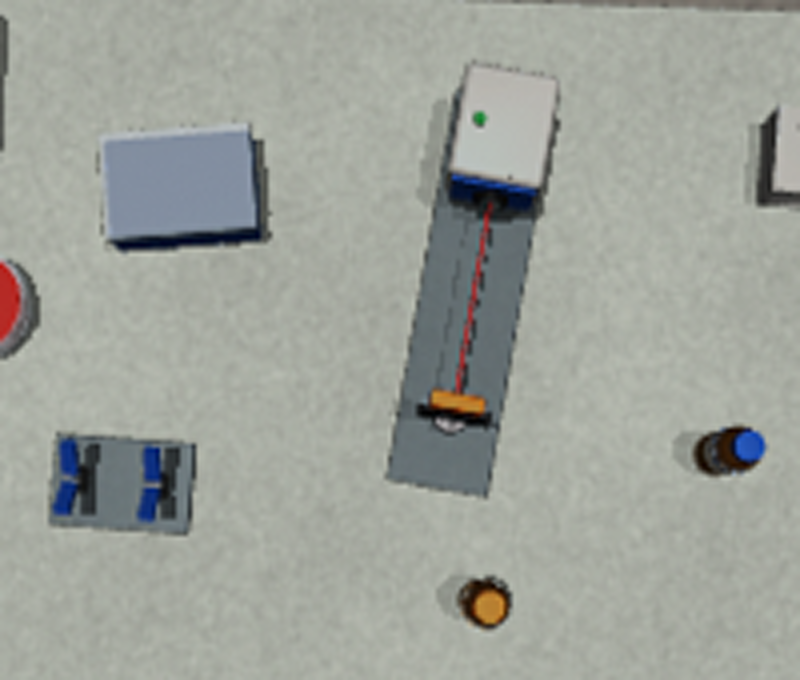

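View pics/scenec.png

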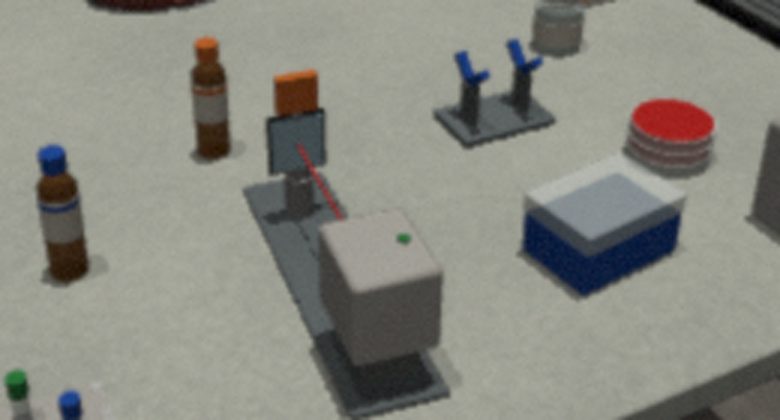

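```bash
python3 - <<'E'
from h import *
from scipy.spatial.transform import Rotation as R
o=ctrl.get_obs();print("R\n",R.from_rotvec(o["tool_rot"]).as_matrix())
T=np.load("pics/top0.npz");S=np.load("pics/scene0.npz")
PT=cloud("top",T["d"]);PS=cloud("scene",S["d"])
# cap rays
print("cap top",onz("top",336.74,206,0.130),"scene",onz("scene",157,199.5,0.13))
def hull(P,x0,x1,y0,y1,z0,z1,nm):
    m=(P[...,0]>x0)&(P[...,0]<x1)&(P[...,1]>y0)&(P[...,1]<y1)&(P[...,2]>z0)&(P[...,2]<z1)
    q=P[m]; r=cv2.minAreaRect((q[:,:2]*1000).astype(np.float32)); print(nm,m.sum(),r,q[:,2].mean()); return q
for nm,P in(("top",PT),("scene",PS)):
    print(nm)
    hull(P,.47,.60,.10,.27,.006,.014,"cradle plate")
    q=hull(P,.48,.59,.10,.27,.05,.1,"saddles")
    for a,b in((.13,.195),(.195,.26)):
        s=q[(q[:,1]>a)&(q[:,1]<b)]; print(s[:,:2].mean(0),s[:,0].min(),s[:,0].max(),s[:,1].min(),s[:,1].max())
    hull(P,.5,.9,-.2,.02,.004,.013,"station plate")
    hull(P,.5,.65,-.13,.0,.150,.166,"grip")
    hull(P,.72,.95,-.2,.02,.118,.13,"reader top")
    q=hull(P,.5,.65,-.36,-.2,.02,.09,"bottle body")
    q=hull(P,.5,.65,-.36,-.2,.12,.14,"bottle cap")
E
```

```text
R
 [[-0.001   0.3901  0.9208]
 [-0.0017  0.9208 -0.3901]
 [-1.     -0.0019 -0.0002]]
cap top [ 0.5718 -0.2919  0.13  ] scene [ 0.5666 -0.2918  0.13  ]
top
cradle plate 537 ((540.60986328125, 180.38623046875), (144.89898681640625, 115.30557250976562), 87.17243194580078) 0.009695262962750363
saddles 167 ((533.629638671875, 196.3561553955078), (77.95926666259766, 56.956111907958984), 86.51914978027344) 0.07131612569650357
[0.5312 0.1635] 0.5032472471065182 0.5591292360114632 0.15721535999447386 0.171464787648322
[0.5349 0.2285] 0.5074994343864722 0.5638443416240859 0.2223288443371785 0.23625396776300273
station plate 1871 ((700.2833251953125, -88.85041046142578), (218.7960205078125, 399.9295959472656), 89.43292236328125) 0.007608440119335177
grip 58 ((595.7693481445312, -70.00089263916016), (38.96650695800781, 11.724822044372559), 80.24010467529297) 0.1590998938080486
reader top 689 ((811.200439453125, -102.43043518066406), (74.7884292602539, 93.82695770263672), 81.68038940429688) 0.12455424227940538
bottle body 49 ((567.5734252929688, -281.90576171875), (35.52259063720703, 15.122903823
[... 628 characters left out ...]
94 0.23519334346569243
station plate 1346 ((700.643310546875, -94.75312805175781), (392.7947998046875, 187.0851593017578), 6.880661487579346) 0.008216612251699536
grip 75 ((597.2427368164062, -73.47476196289062), (39.85838317871094, 13.14445972442627), 79.55461120605469) 0.15717817444063367
reader top 801 ((814.850341796875, -105.3924331665039), (74.98554992675781, 90.70779418945312), 81.59418487548828) 0.12463062938805253
bottle body 300 ((581.575927734375, -296.9541931152344), (36.3070068359375, 21.821117401123047), 76.51132202148438) 0.05595942763848067
bottle cap 67 ((572.7252807617188, -294.58892822265625), (22.047666549682617, 22.590938568115234), 89.82315063476562) 0.12796249410559593
```

drive_tool(
  commands="-1 0 -0.7 0.67 0.6;-1 0 -1.4 1.33 1.2;-1 0 -2.1 2 1.9;-1 0 -2.8 2.67 2.5;-1 0 -3.5 3.34 3.1;-1 0 -4.2 4 3.8;-1 0 -4.9 4.7 4.4;-1 0 -5.6 5.34 5",
  newtons=20,
)

```text
t: 0.77
tool_pos: [0.3532, 0.284, 0.2308]
tool_rot: [0.655, 1.469, -0.656]
contact_force: [1.5, -0.3, 0.5]
opening: 0.0853
```

```bash
cat > go.py <<'E'
# usage: go.py x y z yaw_deg(of jaw axis): prints needed shift/turn in units
import sys
from h import *
from scipy.spatial.transform import Rotation as R
o=ctrl.get_obs();M=R.from_rotvec(o["tool_rot"]).as_matrix()
yaw=np.degrees(np.arctan2(M[1,1],M[0,1]))
print("t",o["t"],"pos",o["tool_pos"],"yaw",yaw,"q",o["q"],"F",o["contact_force"],"op",o["opening"],"tilt",M[:,0])
if len(sys.argv)>4:
    g=np.array([float(a) for a in sys.argv[1:4]])
    print("units",M.T@(g-o["tool_pos"])/0.04,"turn",-((float(sys.argv[4])-yaw+180)%360-180)/5)
E
python3 go.py 0.5715 -0.293 0.21 -3.1
```

```text
t 0.7667 pos [0.3532 0.284  0.2308] yaw 41.908791526219005 q [ 0.5129 -0.3787  1.9959 -0.0003  1.5248 -0.2186] F [ 1.4548 -0.2553  0.4938] op 0.08532247034867711 tilt [-0.0002 -0.0004 -1.    ]
units [ 0.5257 -5.5723 14.38  ] turn 9.0017583052438
```

drive_tool(
  commands="-1 0 -0.35 0.9 0.6;-1 0 -0.7 1.8 1.2;-1 0 -1.05 2.7 1.8;-1 0 -1.4 3.6 2.4;-1 0 -1.75 4.5 3;-1 0 -2.1 5.4 3.6;-1 0 -2.45 6.3 4.2;-1 0 -2.8 7.2 5",
)

```text
t: 1.43
tool_pos: [0.4628, -0.005, 0.231]
tool_rot: [0.99, 1.334, -0.99]
contact_force: [0.7, -0.5, 0.5]
opening: 0.0854
```

```bash
python3 go.py 0.5715 -0.293 0.21 -3.1
```

```text
t 1.4333 pos [ 0.4628 -0.005   0.231 ] yaw 16.849505101476797 q [-0.1719 -0.3525  1.976   0.0001  1.5181 -0.466 ] F [ 0.6987 -0.4722  0.4843] op 0.08535074553359612 tilt [-0.      0.0001 -1.    ]
units [0.5238 0.5146 7.6794] turn 3.9899010202953606
```

drive_tool(
  commands="-1 0 0.07 0.95 0.6;-1 0.1 0.14 1.9 1.2;-1 0.2 0.2 2.85 1.8;-1 0.3 0.27 3.8 2.4;-1 0.4 0.35 4.75 3;-1 0.5 0.4 5.7 3.6;-1 0.5 0.5 6.7 4;-1 0.5 0.5 7.68 4",
)

```text
t: 2.1
tool_pos: [0.5721, -0.2924, 0.2099]
tool_rot: [1.248, 1.186, -1.249]
contact_force: [1.3, -0.2, -0.6]
opening: 0.0856
```

drive_tool(
  commands="-1 0 0 0 0;-1 0 0 0 0",
)

```text
t: 2.27
tool_pos: [0.5716, -0.2925, 0.2099]
tool_rot: [1.249, 1.185, -1.25]
contact_force: [-0.6, -0.9, 0.1]
opening: 0.0854
```

```bash
python3 go.py 0.5715 -0.293 0.063 -3.1;python3 - <<'E'
from h import *
im,d=ctrl.get_image("top");crop(im,280,150,380,250,5,"pics/a1.png")
im,d=ctrl.get_image("scene");crop(im,110,130,270,290,4,"pics/a2.png")
E
```

```text
t 2.2667 pos [ 0.5716 -0.2925  0.2099] yaw -3.11280170762401 q [-0.5889  0.1073  1.5911  0.0001  1.4455 -0.5346] F [-0.6472 -0.9254  0.0589] op 0.08537570733146758 tilt [-0.0019  0.0015 -1.    ]
units [3.6715 0.0062 0.0175] turn -0.0025603415248042437
```

View pics/a2.png

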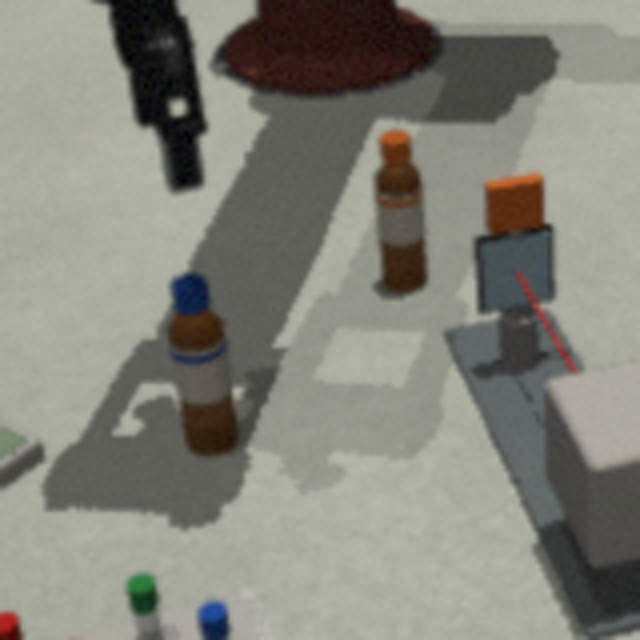

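drive_tool(
  commands="-1 0.6 0 0 0;-1 1.2 0 0 0;-1 1.8 0 0 0;-1 2.4 0 0 0;-1 3 0 0 0;-1 3.4 0 0 0;-1 3.65 0 0 0;-1 3.65 0 0 0",
)

```text
t: 3.03
tool_pos: [0.5702, -0.2885, 0.0626]
tool_rot: [1.246, 1.19, -1.248]
contact_force: [-0.6, -0.1, -1.3]
opening: 0.0855
```

drive_tool(
  commands="1 0 0 0 0;1 0 0 0 0;1 0 0 0 0;1 0 0 0 0;1 0 0 0 0;1 0 0 0 0;1 0 0 0 0;1 0 0 0 0",
  newtons=20,
)

```text
t: 3.7
tool_pos: [0.5726, -0.2916, 0.0671]
tool_rot: [1.247, 1.182, -1.247]
contact_force: [-2.1, 0.4, 6.5]
opening: 0.0351
```

```bash
python3 go.py ;python3 - <<'E'
from h import *
im,d=ctrl.get_image("scene");crop(im,110,130,270,290,4,"pics/b2.png")
E
```

```text
t 3.7 pos [ 0.5726 -0.2916  0.0671] yaw -2.9705628322547475 q [-0.5866  0.2398  1.6932 -0.0003  1.2065 -0.5347] F [-2.0658  0.3719  6.4631] op 0.03508963599964352 tilt [ 0.0016 -0.0013 -1.    ]
```

View pics/b2.png

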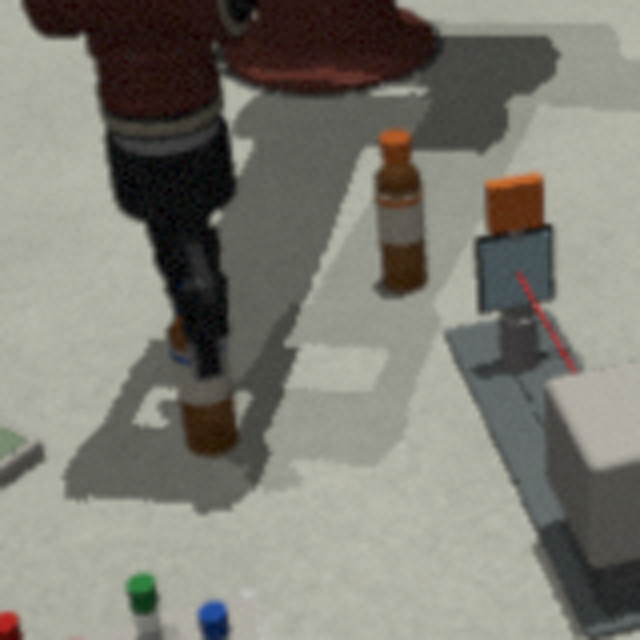

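drive_tool(
  commands="1 0.05 0 -0.1 0;1 0.03 0 -0.2 0;1 0 0 -0.4 0;1 0 0 -0.6 0;1 0.02 0 -0.78 0;1 0.05 0 -0.97 0;1 0.1 0 -1.16 0;1 0.1 0 -1.16 0",
)

```text
t: 4.42
tool_pos: [0.5744, -0.2434, 0.0615]
tool_rot: [1.247, 1.185, -1.246]
contact_force: [-2.0, 0.6, 4.0]
opening: 0.0353
```

```bash
python3 go.py ;python3 - <<'E'
from h import *
im,d=ctrl.get_image("scene");crop(im,110,130,270,290,4,"pics/c2.png")
E
```

```text
t 4.4167 pos [ 0.5744 -0.2434  0.0615] yaw -2.9229153567069233 q [-0.5202  0.208   1.7411  0.0006  1.1928 -0.4695] F [-1.9695  0.6434  4.0115] op 0.035270195813930746 tilt [ 0.      0.0007 -1.    ]
```

View pics/c2.png

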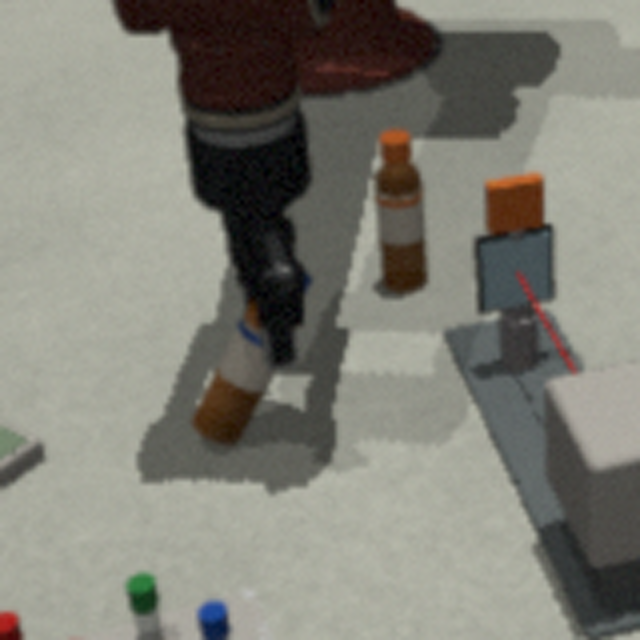

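drive_tool(
  commands="1 0.07 0 -0.18 0;1 0.17 0 -0.36 0;1 0.27 0 -0.53 0;1 0.38 0 -0.69 0;1 0.52 0 -0.84 0;1 0.66 0 -0.97 0;1 0.82 0 -1.1 0;1 0.97 0 -1.2 0",
)

```text
t: 5.13
tool_pos: [0.5766, -0.1959, 0.0214]
tool_rot: [1.247, 1.185, -1.247]
contact_force: [-0.5, -0.7, 1.0]
opening: 0.0355
```

drive_tool(
  commands="1 0.1 0 -0.06 0;1 0.2 0 -0.12 0;1 0.28 0 -0.16 0;1 0.35 0 -0.18 0;1 0.4 0 -0.2 0;1 0.4 0 -0.2 0",
)

```text
t: 5.63
tool_pos: [0.5771, -0.1885, 0.0061]
tool_rot: [1.247, 1.185, -1.247]
contact_force: [-1.5, 0.2, 1.6]
opening: 0.0348
```

```bash
python3 go.py ;python3 - <<'E'
from h import *
im,d=ctrl.get_image("scene");crop(im,110,130,270,290,4,"pics/d2.png")
E
```

```text
t 5.6333 pos [ 0.5771 -0.1885  0.0061] yaw -2.9643649458050985 q [-0.4383  0.2492  1.7997  0.0003  1.093  -0.3867] F [-1.5378  0.1659  1.6255] op 0.034848669044701686 tilt [-0.0001  0.0004 -1.    ]
```

View pics/d2.png

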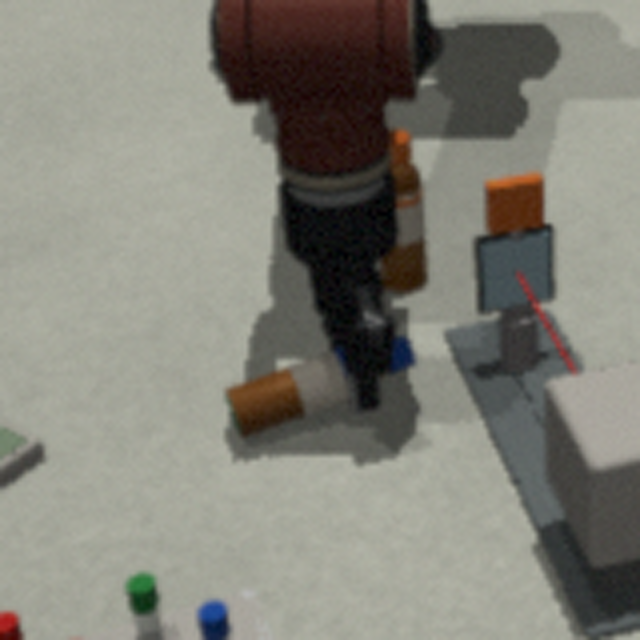

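drive_tool(
  commands="1 0.05 0 -0.02 0;1 0.1 0 -0.03 0;1 0.12 0 -0.03 0;1 0.12 0 -0.03 0",
)

```text
t: 6.02
tool_pos: [0.5773, -0.1871, 0.0016]
tool_rot: [1.248, 1.185, -1.247]
contact_force: [0.3, 0.7, 2.3]
opening: 0.035
```

drive_tool(
  commands="-0.15 0 0 0 0;-0.15 0 0 0 0;-0.15 0 0 0 0;-0.15 0 0 0 0;-0.15 0 0 0 0",
)

```text
t: 6.43
tool_pos: [0.5772, -0.1874, 0.0016]
tool_rot: [1.247, 1.184, -1.247]
contact_force: [-0.6, 0.4, -0.1]
opening: 0.0494
```

```bash
python3 go.py ;python3 - <<'E'
from h import *
im,d=ctrl.get_image("scene");crop(im,110,130,270,290,4,"pics/e2.png")
im,d=ctrl.get_image("top");crop(im,230,130,390,290,4,"pics/e1.png")
E
```

```text
t 6.4333 pos [ 0.5772 -0.1874  0.0016] yaw -2.968278703721508 q [-0.4366  0.2554  1.8013 -0.      1.085  -0.3848] F [-0.5703  0.4188 -0.1018] op 0.049416448025278545 tilt [-0.0001  0.     -1.    ]
```

View pics/e2.png

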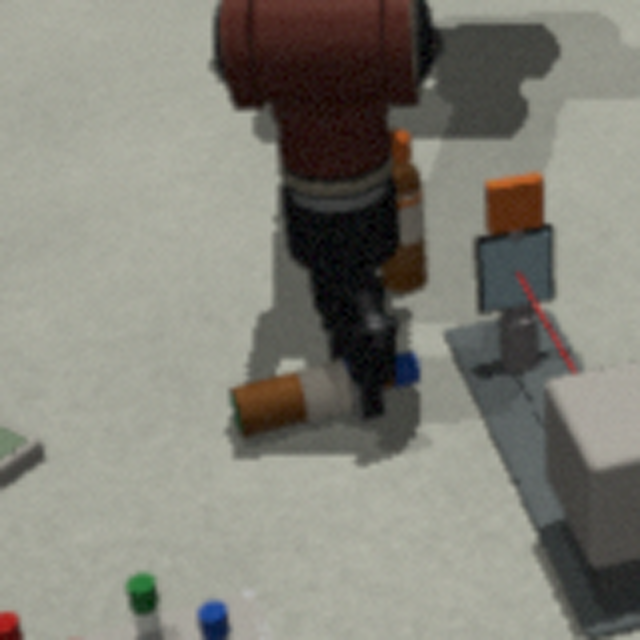

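View pics/e1.png

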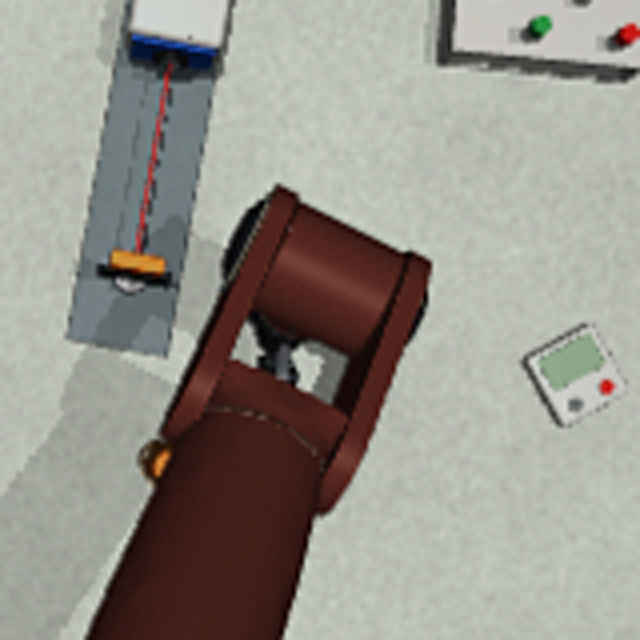

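```bash
python3 - <<'E'
from h import *
print(onz("scene",110+238/4,130+413/4,0.018), onz("scene",110+406/4,130+371/4,0.018))
E
```

```text
[ 0.5736 -0.2739  0.018 ] [ 0.5825 -0.1534  0.018 ]
```

drive_tool(
  commands="-0.15 0 0 0.2 0;-0.15 0 0 0.4 0;-0.15 0 0 0.6 0;-0.15 0 0 0.72 0;-0.15 0 0 0.72 0",
)

```text
t: 6.95
tool_pos: [0.5758, -0.2178, 0.0019]
tool_rot: [1.248, 1.183, -1.248]
contact_force: [0.7, -1.2, -0.4]
opening: 0.0489
```

drive_tool(
  commands="1 0 0 0 0;1 0 0 0 0;1 0 0 0 0;1 0 0 0 0;1 0 0 0 0;1 0 0 0 0",
  newtons=35,
)

```text
t: 7.45
tool_pos: [0.5759, -0.2162, 0.0018]
tool_rot: [1.247, 1.184, -1.247]
contact_force: [-0.2, -1.7, -0.3]
opening: 0.0352
```

drive_tool(
  commands="1 -0.2 0 0 0;1 -0.5 0 0 0;1 -1 0 0 0;1 -1.5 0 0 0;1 -1.5 0 0 0",
)

```text
t: 7.87
tool_pos: [0.579, -0.2176, 0.0676]
tool_rot: [1.248, 1.176, -1.243]
contact_force: [1.0, -1.6, 0.9]
opening: 0.0349
```

```bash
python3 go.py ;python3 - <<'E'
from h import *
im,d=ctrl.get_image("scene");crop(im,110,130,270,290,4,"pics/f2.png")
E
```

```text
t 7.8667 pos [ 0.579  -0.2176  0.0676] yaw -2.9514327486476177 q [-0.4798  0.1833  1.7583  0.0003  1.1909 -0.4284] F [ 1.0352 -1.5825  0.8929] op 0.034919085177180544 tilt [ 0.0082 -0.0039 -1.    ]
```

View pics/f2.png

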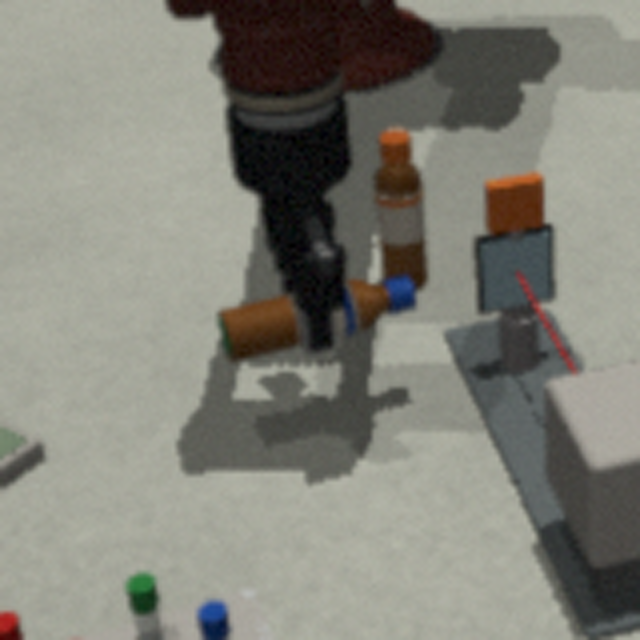

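drive_tool(
  commands="1 -0.7 0 0 0;1 -1.5 0 0 0;1 -2.3 0 0 0;1 -3 0 0 0;1 -3.6 0 0 0;1 -3.6 0 0 0",
)

```text
t: 8.42
tool_pos: [0.5782, -0.2173, 0.2116]
tool_rot: [1.248, 1.175, -1.243]
contact_force: [1.8, -0.1, 1.6]
opening: 0.0347
```

```bash
python3 go.py 0.5337 0.1985 0.21 -3.2
```

```text
t 8.4167 pos [ 0.5782 -0.2173  0.2116] yaw -2.955652043647955 q [-0.48    0.0421  1.6569  0.0002  1.4332 -0.4284] F [ 1.7717 -0.1479  1.5827] op 0.03473468523437641 tilt [ 0.0084 -0.0042 -1.    ]
units [ -0.0114  -1.6479 -10.3237] turn 0.04886959127040882
```

drive_tool(
  commands="1 0 -0.05 -0.3 0;1 0 -0.15 -0.95 0;1 0 -0.25 -1.6 0;1 0 -0.35 -2.3 0;1 0 -0.48 -3 0;1 0 -0.6 -3.7 0;1 0 -0.7 -4.4 0;1 0 -0.8 -5.1 0",
)

```text
t: 9.08
tool_pos: [0.552, -0.0085, 0.2021]
tool_rot: [1.245, 1.189, -1.251]
contact_force: [0.9, 0.3, -0.7]
opening: 0.0347
```

drive_tool(
  commands="1 0 -0.1 -0.7 0;1 0 -0.2 -1.4 0;1 0 -0.3 -2.1 0;1 0 -0.43 -2.8 0;1 0 -0.55 -3.5 0;1 0 -0.7 -4.3 0;1 0 -0.8 -4.9 0;1 0 -0.85 -5.2 0",
)

```text
t: 9.75
tool_pos: [0.5284, 0.2014, 0.2023]
tool_rot: [1.242, 1.19, -1.249]
contact_force: [-0.8, -0.2, -1.9]
opening: 0.0348
```

drive_tool(
  commands="1 0 0 0 0;1 0 0 0 0",
)

```text
t: 9.92
tool_pos: [0.53, 0.1987, 0.2038]
tool_rot: [1.244, 1.186, -1.249]
contact_force: [0.6, 0.3, -0.1]
opening: 0.0347
```

```bash
python3 go.py 0.5337 0.1985 0.21 -3.2;python3 - <<'E'
from h import *
im,d=ctrl.get_image("scene");crop(im,220,70,380,230,4,"pics/g2.png");np.savez("pics/g_s.npz",im=im,d=d)
im,d=ctrl.get_image("top");crop(im,120,130,280,290,4,"pics/g1.png");np.savez("pics/g_t.npz",im=im,d=d)
E
```

```text
t 9.9167 pos [0.53   0.1987 0.2038] yaw -2.889821222584054 q [ 0.2275 -0.0667  1.778  -0.0007  1.4335  0.278 ] F [ 0.5872  0.2833 -0.1438] op 0.03466467866612986 tilt [-0.003  -0.0014 -1.    ]
units [-0.1562  0.0915 -0.0005] turn 0.06203575548319122
```

View pics/g2.png

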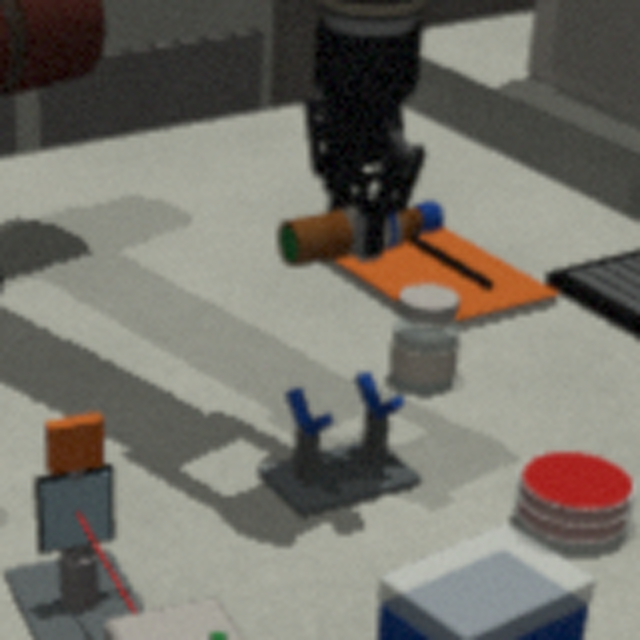

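View pics/g1.png

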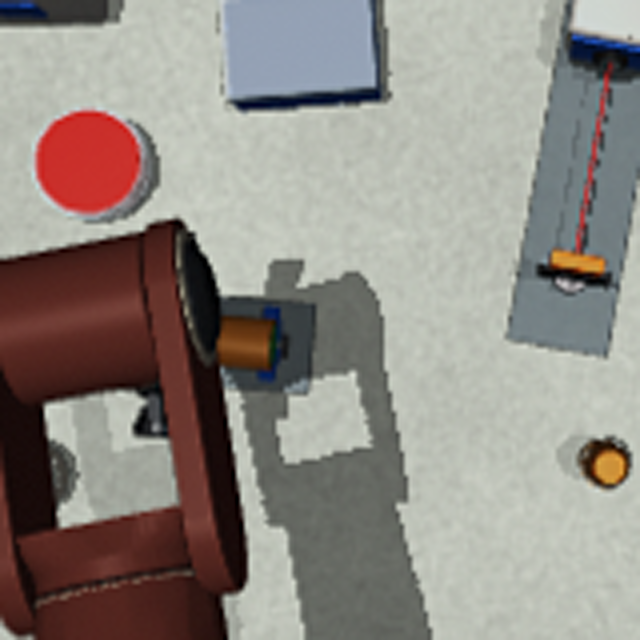

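```bash
cat > disc.py <<'E'
from h import *
def disc(n,im,d,box):
    hsv=cv2.cvtColor(im,cv2.COLOR_BGR2HSV)
    m=cv2.inRange(hsv,(50,100,15),(80,255,255));k,l,s,c=cv2.connectedComponentsWithStats(m)
    P=cloud(n,d)
    for i in range(1,k):
        if s[i,4]>4 and box[0]<c[i][0]<box[2] and box[1]<c[i][1]<box[3]:
            print(n,s[i],c[i],np.median(P[l==i],0))
E
python3 - <<'E'
from disc import *
f=np.load("pics/g_s.npz");disc("scene",f["im"],f["d"],(220,70,380,230))
f=np.load("pics/g_t.npz");disc("top",f["im"],f["d"],(150,150,250,250))
P=cloud("top",f["d"])
m=(P[...,2]>.18)&(P[...,2]<.26)&(P[...,1]<.165)&(P[...,1]>.1)&(abs(P[...,0]-.53)<.03);q=P[m];print(m.sum(),q.min(0),q.max(0))
P=cloud("scene",np.load("pics/g_s.npz")["d"])
m=(P[...,2]>.18)&(P[...,2]<.26)&(P[...,1]<.17)&(P[...,1]>.1)&(abs(P[...,0]-.53)<.05);q=P[m];print(m.sum(),q.min(0),q.max(0))
E
```

```text
scene [291 127   3   8  20] [291.95 130.8 ] [0.5314 0.1385 0.2204]
top [188 213   1   6   6] [188.  215.5] [0.5287 0.1397 0.2182]
138 [0.5103 0.1389 0.2096] [0.546  0.1647 0.2417]
166 [0.5103 0.1357 0.2014] [0.5499 0.1695 0.2401]
```

drive_tool(
  commands="1 0.4 0.05 0 0;1 0.8 0.05 0 0;1 1.2 0.05 0 0;1 1.6 0.05 0 0;1 2 0.05 0 0;1 2.4 0.05 0 0;1 2.7 0.05 0 0;1 2.8 0.05 0 0",
)

```text
t: 10.68
tool_pos: [0.5319, 0.197, 0.0911]
tool_rot: [1.246, 1.185, -1.252]
contact_force: [-0.1, -0.0, -0.9]
opening: 0.0345
```

```bash
python3 go.py 0.532 0.1985 0.0663 -3.2;python3 - <<'E'
from disc import *
im,d=ctrl.get_image("scene");crop(im,220,70,380,230,4,"pics/h2.png");disc("scene",im,d,(220,70,380,250))
im,d=ctrl.get_image("top");crop(im,120,130,280,290,4,"pics/h1.png");disc("top",im,d,(150,150,250,250))
P=cloud("top",d)
m=(P[...,2]>.085)&(P[...,2]<.26)&(P[...,1]<.165)&(P[...,1]>.1)&(abs(P[...,0]-.53)<.03);q=P[m];print(m.sum(),q.min(0),q.max(0))
E
```

```text
t 10.6833 pos [0.5319 0.197  0.0911] yaw -3.0652044107428074 q [ 0.2237  0.0476  1.8627 -0.0002  1.2354  0.2773] F [-0.1455 -0.0342 -0.8764] op 0.034478606019864175 tilt [-0.004  -0.0011 -1.    ]
units [ 0.6195  0.0035 -0.0372] turn 0.026959117851436076
scene [289 161   3   7  17] [290. 164.] [0.5301 0.1376 0.1095]
top [194 213   1   6   6] [194.  215.5] [0.5326 0.1386 0.1025]
118 [0.512  0.1383 0.0854] [0.5558 0.1648 0.1283]
```

View pics/h2.png

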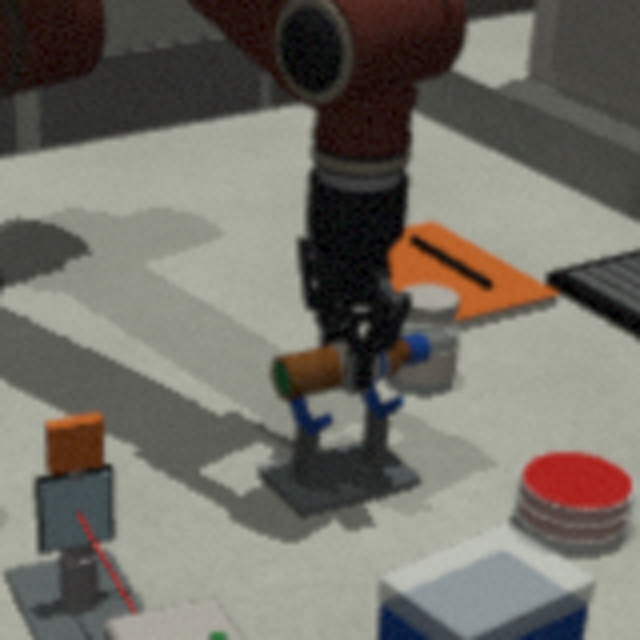

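View pics/h1.png

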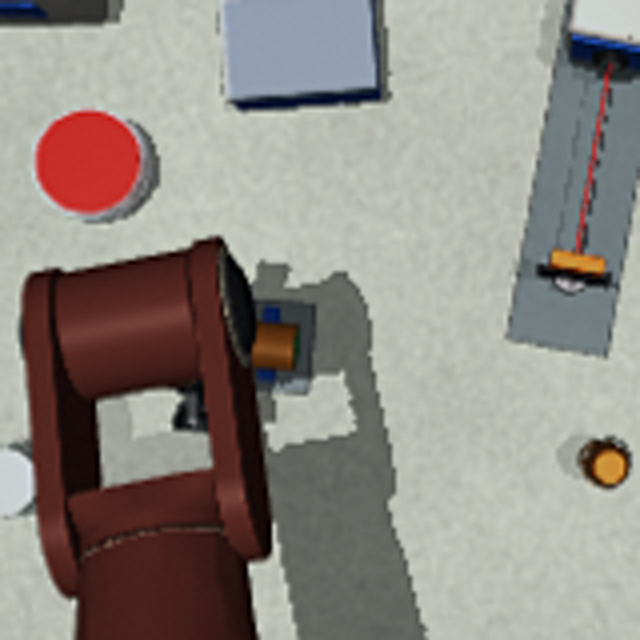

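drive_tool(
  commands="1 0.12 0 0 0;1 0.24 0 0 0;1 0.36 0 0 0;1 0.48 0 0 0;1 0.55 0 0 0;1 0.6 0 0 0;1 0.6 0 0 0",
)

```text
t: 11.37
tool_pos: [0.5333, 0.1986, 0.0696]
tool_rot: [1.247, 1.184, -1.247]
contact_force: [0.1, 0.4, -1.4]
opening: 0.0345
```

drive_tool(
  commands="1 0.05 0 0 0;1 0.1 0 0 0;1 0.13 0 0 0;1 0.13 0 0 0;1 0.13 0 0 0",
)

```text
t: 11.78
tool_pos: [0.534, 0.1986, 0.0686]
tool_rot: [1.245, 1.184, -1.246]
contact_force: [-9.7, -3.0, 18.9]
opening: 0.0346
```

```bash
python3 go.py;python3 - <<'E'
from disc import *
im,d=ctrl.get_image("scene");crop(im,270,110,350,190,8,"pics/i2.png");disc("scene",im,d,(220,70,380,250))
im,d=ctrl.get_image("top");disc("top",im,d,(150,150,250,250))
P=cloud("top",d)
m=(P[...,2]>.085)&(P[...,2]<.26)&(P[...,1]<.165)&(P[...,1]>.1)&(abs(P[...,0]-.53)<.03);q=P[m];print(m.sum(),q.min(0),q.max(0))
E
```

```text
t 11.7833 pos [0.534  0.1986 0.0686] yaw -2.866086417208151 q [ 0.226   0.0795  1.871  -0.0011  1.1909  0.2764] F [-9.7107 -2.9987 18.8846] op 0.03460388773120156 tilt [ 0.0004 -0.001  -1.    ]
scene [289 168   4   7  16] [290.6875 171.    ] [0.5357 0.1377 0.0886]
98 [0.5094 0.1396 0.0852] [0.5496 0.1647 0.1059]
```

View pics/i2.png

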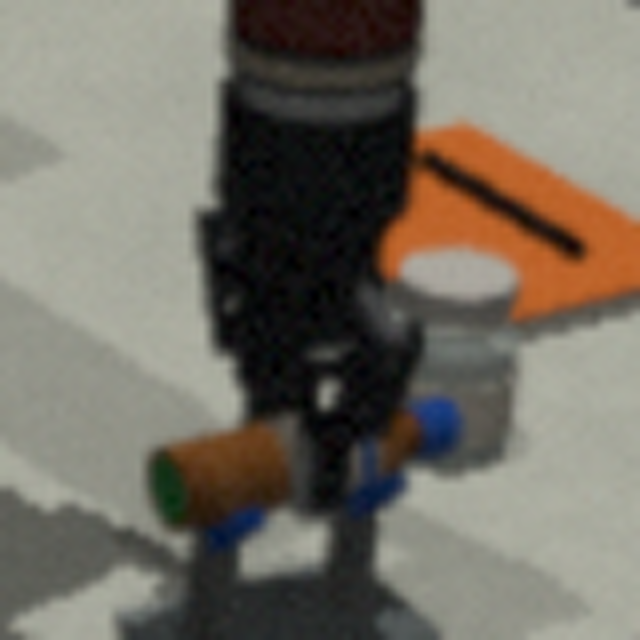

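drive_tool(
  commands="1 -0.04 -0.03 0 0;1 -0.06 -0.04 0 0;1 -0.06 -0.04 0 0",
)

```text
t: 12.13
tool_pos: [0.5338, 0.1987, 0.0689]
tool_rot: [1.25, 1.181, -1.243]
contact_force: [3.4, -1.0, 6.4]
opening: 0.0346
```

drive_tool(
  commands="0.4 0 0 0 0;0 0 0 0 0;-0.3 0 0 0 0;-0.6 0 0 0 0;-1 0 0 0 0;-1 0 0 0 0;-1 0 0 0 0;-1 0 0 0 0",
)

```text
t: 12.8
tool_pos: [0.5313, 0.1987, 0.0666]
tool_rot: [1.247, 1.185, -1.248]
contact_force: [0.3, 0.3, -0.1]
opening: 0.0853
```

```bash
python3 go.py;python3 - <<'E'
from disc import *
im,d=ctrl.get_image("scene");crop(im,270,110,350,190,8,"pics/j2.png");disc("scene",im,d,(220,70,380,250))
E
```

```text
t 12.8 pos [0.5313 0.1987 0.0666] yaw -2.9629194599194317 q [0.2266 0.0769 1.8775 0.0001 1.1878 0.2783] F [ 0.2809  0.2646 -0.1448] op 0.08532591004615696 tilt [-0.0006 -0.     -1.    ]
scene [289 168   4   7  16] [290.8125 171.1875] [0.5333 0.1387 0.0863]
```

View pics/j2.png

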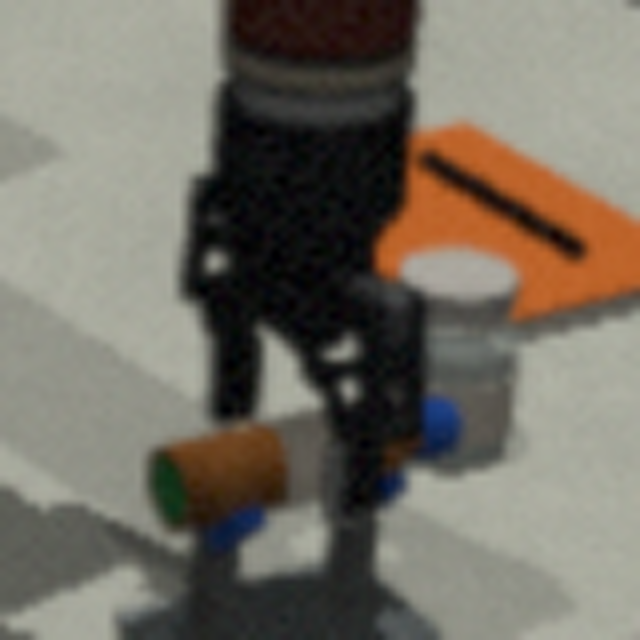

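drive_tool(
  commands="-1 -0.4 0 0 0;-1 -1 0 0 0;-1 -1.7 0 0 0;-1 -2.4 0 0 0;-1 -3.1 0 0 0;-1 -3.8 0 0 0;-1 -4.3 0 0 0;-1 -4.3 0 0 0",
)

```text
t: 13.52
tool_pos: [0.5342, 0.1993, 0.2453]
tool_rot: [1.254, 1.179, -1.239]
contact_force: [-0.2, 0.3, 1.6]
opening: 0.0853
```

```bash
python3 go.py 0.5965 -0.0717 0.23 -9.5
```

```text
t 13.5167 pos [0.5342 0.1993 0.2453] yaw -2.962310901714794 q [ 0.2266 -0.0924  1.7326  0.0001  1.4912  0.2783] F [-0.2021  0.2828  1.5847] op 0.08531689075540594 tilt [ 0.0099  0.0023 -0.9999]
units [0.3825 1.9026 6.6868] turn 1.3075378196570397
```

drive_tool(
  commands="-1 0 0.25 0.9 0.2;-1 0 0.5 1.8 0.4;-1 0 0.75 2.6 0.6;-1 0 1 3.5 0.8;-1 0 1.25 4.4 1;-1 0 1.5 5.3 1.2;-1 0 1.75 6.2 1.3;-1 0 1.9 6.7 1.3",
)

```text
t: 14.18
tool_pos: [0.5934, -0.0764, 0.2374]
tool_rot: [1.331, 1.125, -1.334]
contact_force: [-0.4, 0.3, -0.2]
opening: 0.0853
```

drive_tool(
  commands="-1 0 0 0 0;-1 0 0 0 0;-1 0 0 0 0",
)

```text
t: 14.43
tool_pos: [0.5931, -0.0722, 0.2378]
tool_rot: [1.33, 1.128, -1.331]
contact_force: [0.2, 0.8, -0.5]
opening: 0.0854
```

```bash
python3 go.py 0.5965 -0.0717 0.13 -9.5;python3 - <<'E'
from disc import *
im,d=ctrl.get_image("scene");crop(im,200,70,360,230,4,"pics/k2.png");disc("scene",im,d,(220,70,380,250));np.savez("pics/k_s.npz",im=im,d=d)
im,d=ctrl.get_image("top");crop(im,140,120,300,280,4,"pics/k1.png");disc("top",im,d,(150,150,250,250));np.savez("pics/k_t.npz",im=im,d=d)
P=cloud("top",d)
m=(P[...,2]>.088)&(P[...,2]<.15)&(P[...,1]<.30)&(P[...,1]>.1)&(abs(P[...,0]-.53)<.03);q=P[m];print(m.sum(),q.min(0),q.max(0))
for y in np.arange(.14,.27,.015):
    s=q[abs(q[:,1]-y)<.0075]; print(y,s[:,0].min(),s[:,0].max(),s[:,2].max())
E
```

```text
t 14.4333 pos [ 0.5931 -0.0722  0.2378] yaw -9.45199862956339 q [-0.246  -0.0147  1.6703  0.0006  1.4878 -0.081 ] F [ 0.2459  0.7872 -0.4802] op 0.08540736276161723 tilt [-0.0016  0.001  -1.    ]
units [ 2.6961  0.0861 -0.0248] turn 0.009600274087324579
scene [289 168   4   7  16] [290.8125 171.125 ] [0.533  0.1381 0.0861]
445 [0.5152 0.1397 0.0881] [0.5514 0.2715 0.1075]
0.14 0.515791751767753 0.5466367262467887 0.1048837076229463
0.15500000000000003 0.5154178607678698 0.5493612517507818 0.10616301202045886
0.17000000000000004 0.5152391059520096 0.5490161376321807 0.1046284384919276
0.18500000000000005 0.5176193113453129 0.5488023086757459 0.10748521217853946
0.20000000000000007 0.517240754671111 0.5513708131411853 0.10663516342069568
0.21500000000000008 0.5169117591156795 0.5506875757718626 0.10703447460026627
0.2300000000000001 0.5167880021786002 0.550480900778249 0.10603206225567985
0.2450000000000001 0.5224801039357023 0.5468554758203524 0.10216939965207628
0.2600000000000001 0.5251306424881488 0.5467772568113977 0.10081194706019314
```

View pics/k2.png

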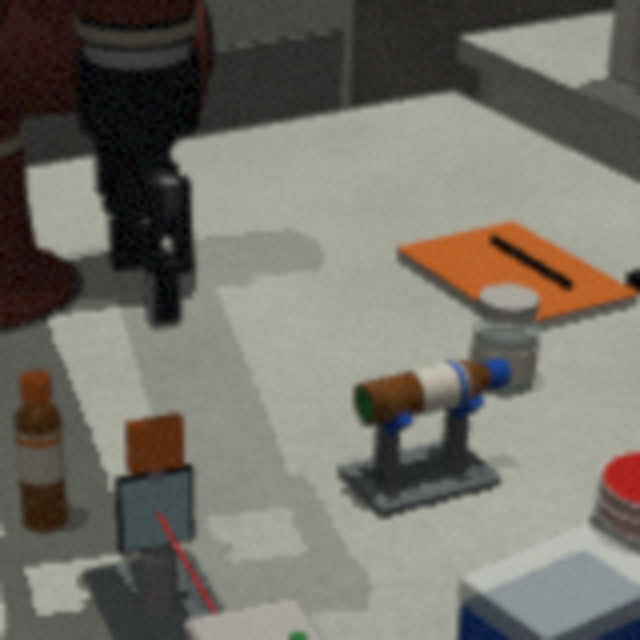

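View pics/k1.png

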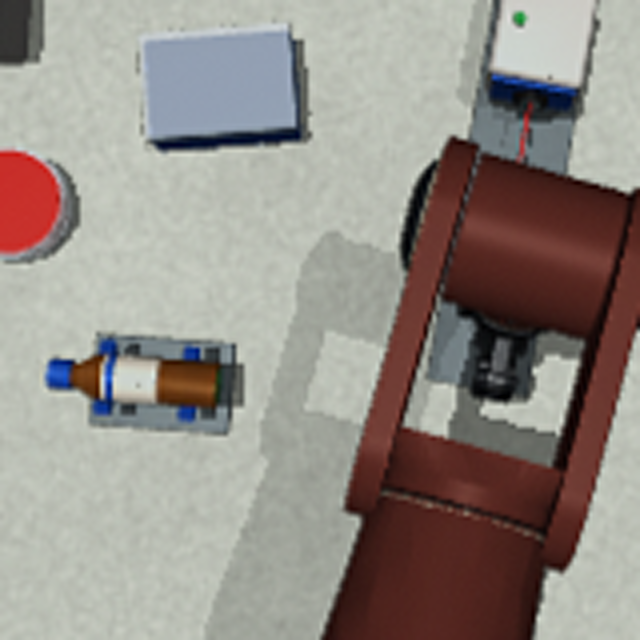

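drive_tool(
  commands="-1 0.4 0.09 -0.02 0;-1 0.8 0.09 -0.02 0;-1 1.2 0.09 -0.02 0;-1 1.6 0.09 -0.02 0;-1 2 0.09 -0.02 0;-1 2.4 0.09 -0.02 0;-1 2.7 0.09 -0.02 0;-1 2.72 0.09 -0.02 0",
)

```text
t: 15.2
tool_pos: [0.5953, -0.0712, 0.1268]
tool_rot: [1.327, 1.132, -1.332]
contact_force: [-0.6, 0.2, -0.2]
opening: 0.0854
```

drive_tool(
  commands="-0.4 0 0 0 0;0 0 0 0 0;0.2 0 0 0 0;0.4 0 0 0 0;0.5 0 0 0 0;0.5 0 0 0 0",
)

```text
t: 15.7
tool_pos: [0.5976, -0.0728, 0.1308]
tool_rot: [1.33, 1.126, -1.329]
contact_force: [-0.0, -0.3, -0.9]
opening: 0.0213
```

```bash
python3 go.py 0.5965 -0.0717 0.13 -9.5;python3 - <<'E'
from disc import *
im,d=ctrl.get_image("scene");crop(im,200,130,280,210,8,"pics/l2.png")
im,d=ctrl.get_image("top");crop(im,220,130,300,210,8,"pics/l1.png")
E
```

```text
t 15.7 pos [ 0.5976 -0.0728  0.1308] yaw -9.467716326832 q [-0.2449  0.0796  1.7574  0.      1.3035 -0.0796] F [-0.041  -0.3282 -0.9446] op 0.02126414189180155 tilt [ 0.0011 -0.0002 -1.    ]
units [ 0.0201 -0.0325 -0.0233] turn 0.006456734633599126
```

View pics/l2.png

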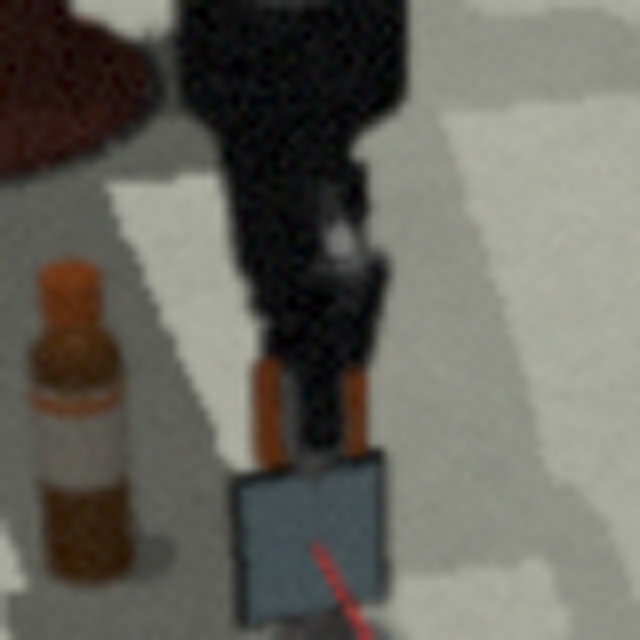

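View pics/l1.png

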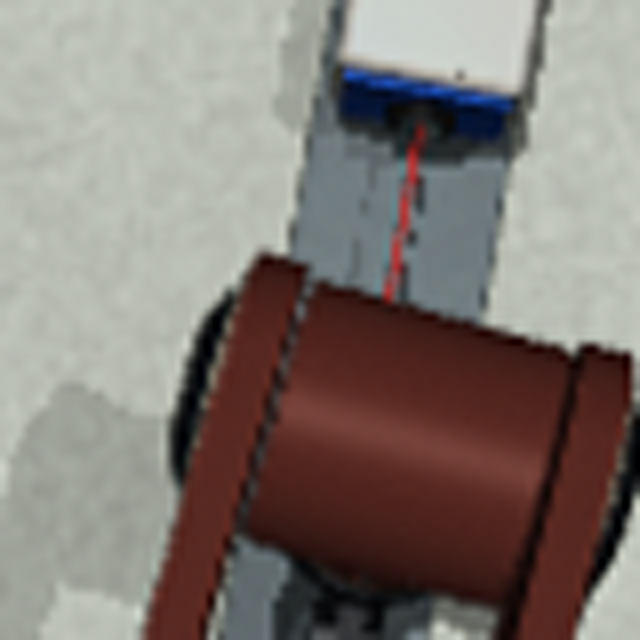

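drive_tool(
  commands="1 0 0 0 0;1 0 0 0 0;1 0 0 0 0;1 0 0 0 0;1 0 0 0 0",
  newtons=40,
)

```text
t: 16.22
tool_pos: [0.5958, -0.0725, 0.1304]
tool_rot: [1.327, 1.13, -1.333]
contact_force: [-7.6, 1.1, 5.4]
opening: 0.011
```

drive_tool(
  commands="1 0 0 0 -0.7;1 0 0 0 -1.4;1 0 0 0 -2.1;1 0 0 0 -2.8;1 0 0 0 -3.5;1 0 0 0 -4.2;1 0 0 0 -4.9;1 0 0 0 -5.6",
)

```text
t: 16.88
tool_pos: [0.597, -0.0724, 0.1304]
tool_rot: [0.966, 1.347, -0.965]
contact_force: [-0.8, 2.3, 1.6]
opening: 0.0114
```

```bash
python3 go.py 0.5965 -0.0717 0.13 48.7
```

```text
t 16.8833 pos [ 0.597  -0.0724  0.1304] yaw 18.703969644412876 q [-0.2446  0.0797  1.7579  0.0005  1.3048 -0.5712] F [-0.7688  2.3015  1.6193] op 0.011444555831573885 tilt [-0.0007  0.0007 -1.    ]
units [ 0.0102 -0.007  -0.0215] turn -5.999206071117425
```

drive_tool(
  commands="1 0 0 0 -0.8;1 0 0 0 -1.6;1 0 0 0 -2.4;1 0 0 0 -3.2;1 0 0 0 -4;1 0 0 0 -4.8;1 0 0 0 -5.5;1 0 0 0 -5.9",
)

```text
t: 17.55
tool_pos: [0.5981, -0.0717, 0.1304]
tool_rot: [0.573, 1.493, -0.569]
contact_force: [3.5, 3.6, -1.2]
opening: 0.0117
```

drive_tool(
  commands="1 0 0 0 0;1 0 0 0 0",
)

```text
t: 17.72
tool_pos: [0.5981, -0.0717, 0.1304]
tool_rot: [0.575, 1.493, -0.571]
contact_force: [2.9, 4.1, -0.1]
opening: 0.0118
```

```bash
python3 go.py 0.5965 -0.0717 0.13 48.7;python3 - <<'E'
from disc import *
im,d=ctrl.get_image("scene");crop(im,200,110,320,210,6,"pics/m2.png");disc("scene",im,d,(220,70,380,250));np.savez("pics/m_s.npz",im=im,d=d)
im,d=ctrl.get_image("top");crop(im,150,140,290,240,5,"pics/m1.png");np.savez("pics/m_t.npz",im=im,d=d)
E
```

```text
t 17.7167 pos [ 0.5981 -0.0717  0.1304] yaw 48.04405293123124 q [-0.2439  0.0803  1.7574  0.0025  1.3024 -1.0831] F [ 2.941   4.0979 -0.1327] op 0.011800514349435142 tilt [ 0.0021  0.0019 -1.    ]
units [ 0.0096 -0.0271 -0.0295] turn -0.13118941375375356
scene [290 168   2   3   5] [290.4 169.2] [0.5289 0.1393 0.0914]
```

View pics/m2.png

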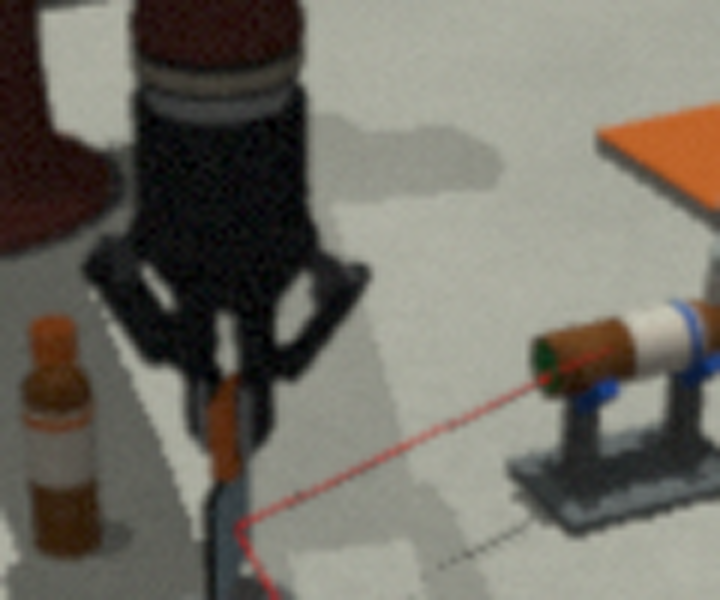

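View pics/m1.png

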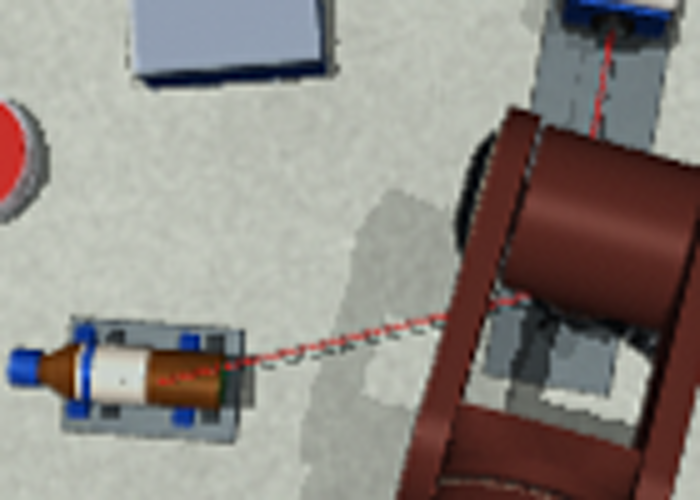

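```bash
cat > line.py <<'E'
from disc import *
def run(im,d,sc=None):
    hsv=cv2.cvtColor(im,cv2.COLOR_BGR2HSV).astype(int);b,g,r=[im[...,i].astype(int) for i in range(3)]
    m=(r-g>50)&(r-b>50)
    m[:,:195]=0;m[:195]=0;m[225:]=0;m[:,240:]=0
    v,u=np.nonzero(m);P=np.array([onz("top",a,c,.085) for a,c in zip(u,v)])
    vx,vy,x0,y0=cv2.fitLine(P[:,:2].astype(np.float32),cv2.DIST_HUBER,0,1e-4,1e-4).ravel()
    if vy<0: vx,vy=-vx,-vy
    print("line n",len(P),"dir deg",np.degrees(np.arctan2(vy,vx)))
    for y in(-.0717,.1385): print(" at y",y,"x",x0+vx/vy*(y-y0))
    PT=cloud("top",d)
    for a,c in((.14,.16),(.16,.18),(.2,.22)):
        k=(PT[...,2]>.092)&(PT[...,2]<.12)&(PT[...,1]>a)&(PT[...,1]<c)&(abs(PT[...,0]-.53)<.04);q=PT[k];print(" bottle",a,np.percentile(q[:,0],[1,99]).mean(),np.median(q[q[:,2]>.1,0]))
    # edges of bottle silhouette: sample columns at z of axis
if __name__=="__main__":
    f=np.load("pics/m_t.npz");run(f["im"],f["d"])
    im=f["im"]
    for u in(192,193,194): print(u,[tuple(im[v,u]) for v in range(206,226)])
    # expected pixel of disc centre
    for u,v in((193.5,215.5),(193.5,210.5),(193.5,221)):print(onz("top",u,v,.085))
E
python3 line.py
```

```text
line n 64 dir deg 104.439445
 at y -0.0717 x 0.5953907
 at y 0.1385 x 0.5412662
 bottle 0.14 0.531103658382164 0.5306798413796568
 bottle 0.16 0.5328770570986447 0.5316730572259774
 bottle 0.2 0.5340718088747989 0.5349402814993489
192 [(np.uint8(125), np.uint8(121), np.uint8(109)), (np.uint8(56), np.uint8(54), np.uint8(48)), (np.uint8(61), np.uint8(59), np.uint8(53)), (np.uint8(60), np.uint8(59), np.uint8(52)), (np.uint8(40), np.uint8(44), np.uint8(50)), (np.uint8(9), np.uint8(35), np.uint8(67)), (np.uint8(12), np.uint8(42), np.uint8(75)), (np.uint8(25), np.uint8(47), np.uint8(97)), (np.uint8(41), np.uint8(65), np.uint8(145)), (np.uint8(22), np.uint8(62), np.uint8(113)), (np.uint8(34), np.uint8(77), np.uint8(132)), (np.uint8(42), np.uint8(86), np.uint8(141)), (np.uint8(30), np.uint8(70), np.uint8(123)), (np.uint8(18), np.uint8(54), np.uint8(102)), (np.uint8(11), np.uint8(43), np.uint8(86)), (np.uint8(23), np.uint8(41), np.uint8(68)), (np.uint8(53), np.uint8(54), np.uint8(49)), (np.uint8(61), np.uint8(59), np.uint8(52)), (np.uint8(87), np.uint8(84), np.uint8(75)), (np.uint8(142), np.u
[... 1186 characters left out ...]
)), (np.uint8(17), np.uint8(38), np.uint8(49)), (np.uint8(31), np.uint8(57), np.uint8(64)), (np.uint8(20), np.uint8(53), np.uint8(25)), (np.uint8(21), np.uint8(54), np.uint8(31)), (np.uint8(16), np.uint8(43), np.uint8(33)), (np.uint8(16), np.uint8(43), np.uint8(33)), (np.uint8(15), np.uint8(37), np.uint8(19)), (np.uint8(22), np.uint8(40), np.uint8(22)), (np.uint8(25), np.uint8(39), np.uint8(28)), (np.uint8(74), np.uint8(75), np.uint8(72)), (np.uint8(135), np.uint8(131), np.uint8(118)), (np.uint8(131), np.uint8(127), np.uint8(114)), (np.uint8(132), np.uint8(129), np.uint8(116)), (np.uint8(140), np.uint8(136), np.uint8(123))]
[0.533  0.1423 0.085 ]
[0.5484 0.1429 0.085 ]
[0.5161 0.1416 0.085 ]
```

drive_tool(
  commands="1 0 0 0 -0.1;1 0 0 0 -0.2;1 0 0 0 -0.25;1 0 0 0 -0.25;1 0 0 0 -0.25",
)

```text
t: 18.23
tool_pos: [0.5982, -0.0717, 0.1305]
tool_rot: [0.558, 1.497, -0.554]
contact_force: [4.2, 4.2, 0.4]
opening: 0.0113
```

```bash
python3 go.py;python3 - <<'E'
from line import *
im,d=ctrl.get_image("top");crop(im,150,140,290,240,5,"pics/n1.png");np.savez("pics/n_t.npz",im=im,d=d);run(im,d)
im,d=ctrl.get_image("scene");crop(im,200,110,320,210,6,"pics/n2.png");np.savez("pics/n_s.npz",im=im,d=d)
E
```

```text
t 18.2333 pos [ 0.5982 -0.0717  0.1305] yaw 49.29130476610126 q [-0.2439  0.0802  1.7573  0.0025  1.3023 -1.1048] F [4.1706 4.1707 0.4456] op 0.011300177783581071 tilt [ 0.0023  0.002  -1.    ]
line n 57 dir deg 107.31788
 at y -0.0717 x 0.5968475
 at y 0.1385 x 0.53130543
 bottle 0.14 0.5310274473799863 0.5322418467291808
 bottle 0.16 0.5329114946811235 0.5330488357519818
 bottle 0.2 0.5339702857286728 0.5336248160395839
```

View pics/n2.png

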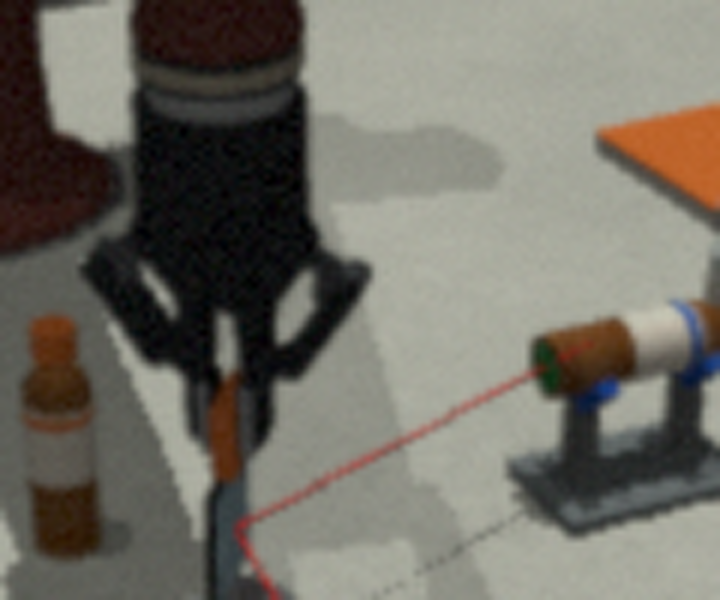

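View pics/n1.png

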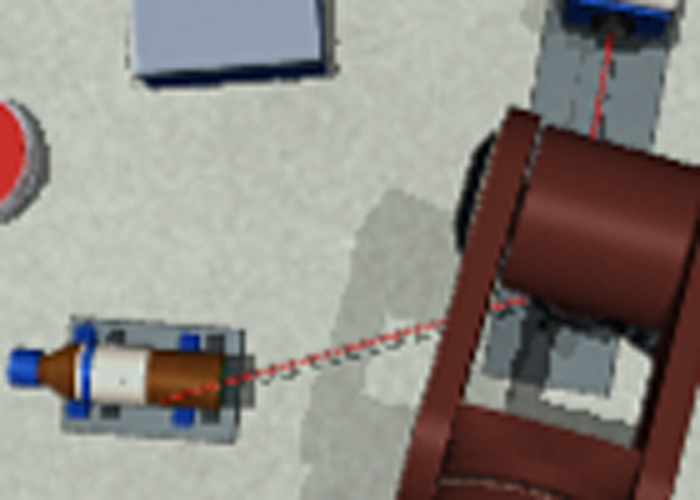

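drive_tool(
  commands="1 0 0 0 0;1 0 0 0 0;1 0 0 0 0;1 0 0 0 0;1 0 0 0 0",
)

```text
t: 18.75
tool_pos: [0.5981, -0.0717, 0.1304]
tool_rot: [0.558, 1.497, -0.554]
contact_force: [3.9, 3.7, 0.0]
opening: 0.0112
```

```bash
python3 go.py;python3 - <<'E'
from line import *
im,d=ctrl.get_image("top");run(im,d)
a=np.load("pics/top0.npz")["im"];print("bystander diffs:")
for nm,(u0,v0,u1,v1) in dict(spare=(264,238,280,253),dishes=(125,153,162,188),tip=(172,123,218,160),timer=(358,207,388,240),jar=(108,238,138,262)).items():
    print(nm,np.abs(a[v0:v1,u0:u1].astype(int)-im[v0:v1,u0:u1]).mean())
E
```

```text
t 18.75 pos [ 0.5981 -0.0717  0.1304] yaw 49.28766065380527 q [-0.2439  0.0803  1.7574  0.0026  1.3023 -1.1048] F [3.9327 3.7464 0.0424] op 0.011244642589318654 tilt [ 0.0022  0.002  -1.    ]
line n 57 dir deg 107.14659
 at y -0.0717 x 0.5964645
 at y 0.1385 x 0.5316114
 bottle 0.14 0.5311051827442066 0.5306962237998742
 bottle 0.16 0.5328068246469747 0.533020093140681
 bottle 0.2 0.5337975584717267 0.5322793137065295
bystander diffs:
spare 75.0
dishes 13.618532818532818
tip 15.171758715236976
timer 16.4006734006734
jar 15.473148148148148
```

```bash
python3 -c "
from station import ctrl
print(ctrl.finish_job())"
```

```text
the job is handed in; nothing more can be done
None
```

The bottle is lying in the cradle, released, with its green base disc facing the mirror. The gripper holds the mirror so the reflected red line falls on that disc. I handed the job in at 18.8 s; no verdict was reported.

- **Bottle:** I gripped it high and tipped it about its base edge onto the bench while held. I then gripped it again near the middle, carried it to the cradle, lowered it in and let go. In the pictures it rests along the cradle axis, with the base about 74 mm from the seat (allowed 45–85 mm).
- **Mirror:** I turned the thumb grip about 58° at 40 N, corrected it once by 1.25°, and am still holding it. In the top view the line crosses the disc plane at x = 0.5316 m, and the bottle axis there is at about 0.531 m. By eye in the enlarged pictures the line is off by no more than about 3 mm, against the 10 mm allowed. The tool was steady over the last half second.
- **Bystanders:** the dishes, tip box, timer and jar look unmoved in the pictures I viewed. My image-difference check against the start settled nothing. It gave a similar low level for those four, and in the top view the arm covers the spare bottle. The spare bottle stands in its place in the scene view.

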